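# Open the shoe-last stand's folding leg

### The arm

A 7-joint arm with a two-finger parallel gripper is mounted at the origin on the work surface. World frame = base frame: x ahead of the robot, y to its left, z up, the work surface at z = 0. Lengths are in mm, angles in rad, forces in N, time in s.
With the tool pointing down it reaches from about 425 to 950 mm from the base axis. Payload 4.7 kg.
Tool frame: the origin (TCP) lies where the fingers leave the gripper's body, on its centre line; the fingertips stand 70 mm ahead of it and the grasp point (between the pads) lies 51 mm ahead of it; z points along the fingers, x is the direction in which the jaws open and shut, and the axes are right-handed (so a half turn about z gives the same grasp; the last joint's range is limited). The gripper opens to 87 mm and grips with 3 to 60 N. Pads are 19 mm wide; open, the fingers measure 117 mm over their backs; the gripper's body (75 mm by 190 mm) begins 51 mm behind the grasp point.
Start: joints at [-1.351, 0.469, -0.049, 1.532, 0.024, 1.141, -0.082], TCP at [166.171, 654.239, 292.273] pointing down, gripper open.
Joint ranges: [-2.59, 2.59], [-0.33, 1.99], [-1.39, 1.29], [0.1, 2.45], [-1.04, 4.18], [0.21, 1.99], [-2.66, 2.66]. Speed limits (rad/s): [2.57, 2.57, 3.14, 3.14, 3.14, 3.14, 3.14].

### API

Orientations are given as a unit quaternion [w, x, y, z].
In Python, from cell import manip gives the robot as it stands. The module is installed in compiled form; this text tells all that it offers.
- The arm moves only by the shell command python3 -m creep 'ROWS' [FORCE]. ROWS is text: rows parted by semicolons, each of 5 numbers parted by spaces: the shift along the tool's x, y, z in mm, then the turn about the tool's z in degrees, then the gripper command: -1 is shut, 1 is fully open, values between are in proportion. A call has 1 to 20 rows; each row is the pose to reach, as a shift and turn from the pose measured when the call began, along the tool's axes at that moment; what a row does not reach only later rows make up. A row lasts 1/10 s, in which the tool goes at most 50 mm and 8.59 degrees, less where a joint would pass 70% of its speed; a pose out of reach is approached as far as the arm can. A call with a gripper value outside its range is refused whole. The fingers move at their own pace and stop on an object; FORCE is the grip in N (left out, the last holds). Time passes only in rows, so rows that repeat a pose let the fingers close. It gives the time, the measured TCP pose, the force and the opening at its end, in the units of the state.
- manip.get_obs(): the state, without advancing time (a new reading comes with each control period).
- manip.capture(name): name is "scene" or "side" or "wrist"; returns the picture (400x640x3 uint8, red, green, blue); there is no depth.
- manip.calibration(name): a dict with "intrinsics" (3x3 intrinsics, pixels), "R" (3x3) and "t" (3): a world point X has camera coordinates R X + t; the wrist camera has in their place "tool_from_camera" (4x4, takes a point from camera to tool coordinates, whose origin is the TCP and whose axes are the tool frame's). Camera axes: x right, y down, z forward; pixel columns grow to the right and rows downward; lengths in mm; the calibration is good to about 2 mm. A picture is of the moment at which its call begins: read the wrist's pose just before it. calibration takes no time and is no camera call.
- manip.hand_in(): hands the job in, once; it reports no verdict.
The state is a dict: "time": time; "q": joint angles; "dq": joint speeds; "joint_torque": joint torques, N m; "tool_pos": TCP position; "tool_rot": TCP orientation; "force": force on the tool from outside, world axes, zero at the start; "wrist_torque": the same for the moment, N m; "gripper_width": opening from 0.0 (shut) to 1.0 (fully open).
Only numpy, scipy, OpenCV 4.12 (cv2) and the standard library are available. Lean on these libraries where they do the work, as an engineer would, in place of code of your own. Each camera call takes 0.05 s, during which the arm holds its last target. There are 200 camera calls.

### The job

Two three-legged steel stands are on the cobbler's bench, each with one leg still folded in beside its neighbour. Get the stand with the shoe last (the foot-shaped iron) ready for nailing: swing its sprung folding leg, the one with the wooden knob, out until it snaps fully home and the three legs are evenly spread, then let go. Leave the folding leg of the other stand, the one with the round plate, where it is.

Things in the scene. Friction and masses are not known exactly. Their poses are not given: they have to be found in the camera images.
- last_leg (a joint): Folding leg, a bright steel bar 18 mm wide, top 22 mm above the bench, swinging level about the hub's upright axis. Rad: 0 = folded (its start), grows counter-clockwise seen from above, 1.95 = end stop (seated). A kickstand spring pulls it back to 0 (up to 2.5 N at the knob) if let go before 1, holds nothing from 1 to 1.5 (it stays), and past 1.6 snaps it to the stop and keeps it there.
- last_leg_knob (a point): Centre of the upright round wooden knob of that leg, 58 mm above the bench. The knob is 20 mm in diameter (22 at its head), rises from the leg's top at 22 mm to 84 mm above the bench, and is fixed on the leg 145 mm from the hinge axis; the leg ends at 182 mm. It can be pinched from above or pushed.
- last_leg_hinge (a point): Point on that leg's hinge axis, the centre of the stand's hub (68 mm across, 46 mm high), 14 mm above the bench. The stand is bolted down and has two fixed dark legs 120 degrees apart, 23 mm high. Over the hub, 106 to 128 mm above the bench, is the foot-shaped steel last, 166 mm long, 68 mm wide; its toe points away from the leg's swing, its heel reaches 40 mm from the axis.
- plate_leg_knob (a point): Centre of the like knob on the folding leg of the other stand, which has the same base but carries a round steel plate, 96 mm across, instead of the last. Its leg must stay as it is.

How it is judged:
By the outcome, as a careful person would: the job done as asked, in the order asked, and still so for the second after the job is handed in, with the robot touching nothing.
It also fails if it takes over 34 s, if anything falls off the work surface, if the arm or the gripper's body presses on something with over 40 N, if the wrist force passes 120 N, or if a joint passes its speed limit or range.

## Working session

There is one attempt and no reset: what is moved stays moved. The work goes in short steps, Python scripts to look and compute and a shell command to move; the robot and the scene stay as the last step left them, time stands still between calls to the robot, and variables do not carry over. Pictures are saved under pics/ and viewed, about 8 in all and at most 12, crops included, and the job is handed in when it is done.

```bash
mkdir -p pics
python3 - <<'E'
from cell import manip
import cv2,numpy as np
o=manip.get_obs();print({k:np.round(v,3) for k,v in o.items()})
for n in("scene","side","wrist"):
    im=manip.capture(n);np.save(f"pics/{n}0.npy",im);cv2.imwrite(f"pics/{n}0.png",im[:,:,::-1])
    c=manip.calibration(n);print(n,{k:np.round(v,3).tolist() for k,v in c.items()})
a=[cv2.imread(f"pics/{n}0.png") for n in("scene","side")]
E
```

```text
{'time': np.float64(0.0), 'q': array([-1.351,  0.469, -0.049,  1.534,  0.024,  1.141, -0.082]), 'dq': array([ 0.001,  0.002,  0.001, -0.002,  0.001,  0.001,  0.   ]), 'joint_torque': array([ 0.0000e+00, -5.0799e+01, -8.1000e-02, -2.3615e+01, -6.1000e-02,
        3.8000e-02,  0.0000e+00]), 'tool_pos': array([166.101, 653.767, 291.195]), 'tool_rot': array([ 0.001,  0.789,  0.614, -0.001]), 'force': array([ 0.003,  0.179, -0.211]), 'wrist_torque': array([ 0.019, -0.042,  0.008]), 'gripper_width': np.float64(0.997)}
scene {'intrinsics': [[423.264, 0.0, 319.619], [0.0, 423.264, 197.569], [0.0, 0.0, 1.0]], 'R': [[-0.173, 0.985, 0.01], [0.67, 0.125, -0.732], [-0.722, -0.12, -0.682]], 't': [19.794, -296.666, 1446.33]}
side {'intrinsics': [[472.568, 0.0, 309.274], [0.0, 472.568, 201.178], [0.0, 0.0, 1.0]], 'R': [[0.928, -0.372, 0.008], [-0.249, -0.638, -0.729], [0.277, 0.674, -0.685]], 't': [-440.178, 207.796, 1098.477]}
wrist {'intrinsics': [[358.776, 0.0, 318.401], [0.0, 358.776, 200.147], [0.0, 0.0, 1.0]], 'tool_from_camera': [[1.0, 0.0, -0.0, 1.255], [-0.0, 0.959, 0.283, -75.796], [0.0, -0.283, 0.959, -93.238], [0.0, 0.0, 0.0, 1.0]]}
```

View pics/scene0.png

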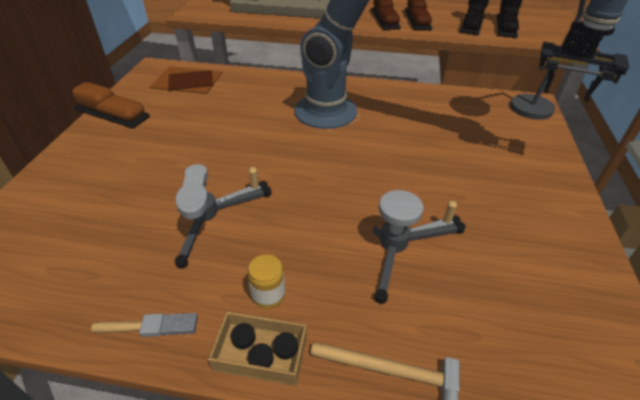

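View pics/side0.png

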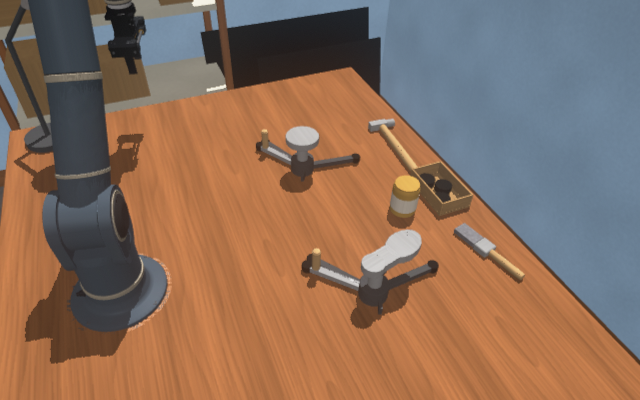

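The last's stand is the near-left one in the scene view: hub about (207,208), knob (254,177). In the side view its hub is about (373,290) and its knob (316,259). The other stand's knob is at scene (452,210). Next I'll triangulate these.

```bash
cat > h.py <<'E'
import numpy as np,cv2
from cell import manip
def ray(n,uv,obs=None):
    c=manip.calibration(n);d=np.linalg.inv(c["intrinsics"])@[*uv,1.]
    if n=="wrist":
        T=np.array(c["tool_from_camera"]);w,x,y,z=obs["tool_rot"]
        from scipy.spatial.transform import Rotation as Ro
        R=Ro.from_quat([x,y,z,w]).as_matrix()
        return R@T[:3,3]+obs["tool_pos"],R@T[:3,:3]@d
    R=np.array(c["R"]);return -R.T@c["t"],R.T@d
def plane(n,uv,z,obs=None):
    o,d=ray(n,uv,obs);return o+d*(z-o[2])/d[2]
def tri(a,b):
    A=[];B=[]
    for o,d in(a,b):
        d=d/np.linalg.norm(d);P=np.eye(3)-np.outer(d,d);A.append(P);B.append(P@o)
    return np.linalg.lstsq(np.vstack(A),np.hstack(B),rcond=None)[0]
E
python3 - <<'E'
from h import *
from cell import manip
im={n:cv2.imread(f"pics/{n}0.png") for n in("scene","side")}
for n,box in(("scene",(235,160,275,195)),("scene",(440,195,470,235)),("side",(300,240,330,275)),("side",(255,122,275,155))):
    x0,y0,x1,y1=box;h=cv2.cvtColor(im[n][y0:y1,x0:x1],cv2.COLOR_BGR2HSV)
    m=cv2.inRange(h,(12,60,150),(30,190,255));k,l,s,c=cv2.connectedComponentsWithStats(m)
    for i in range(1,k):
        if s[i][4]>20: print(n,s[i]+np.array([x0,y0,0,0,0]),c[i]+[x0,y0])
a=cv2.resize(im["scene"][150:280,160:300],None,fx=4,fy=4,interpolation=2)[:, :]
b=cv2.resize(im["side"][225:325,290:445],None,fx=4,fy=4,interpolation=2)
c=np.zeros((600,800,3),np.uint8);a=cv2.resize(a,(400,371));b=cv2.resize(b,(400,258))
c[:371,:400]=a;c[:258,400:]=b;cv2.imwrite("pics/crop.png",c[:371])
print(tri(ray("scene",(254,178)),ray("side",(316.5,259))),"hub",tri(ray("scene",(208,208)),ray("side",(373,290))))
for n,u in(("scene",(182,261)),("scene",(265,190)),("side",(433,267)),("side",(306,266))):print(n,u,plane(n,u,14).round(0))
E
```

```text
scene [249 166   9   7  47] [252.76595745 169.38297872]
scene [258 173  12   5  38] [264.05263158 175.18421053]
scene [449 200   9   8  48] [453.0625     203.64583333]
side [300 240  30  35 558] [314.28673835 249.42473118]
side [255 122  20  30 346] [264.36127168 130.88728324]
[ 444.21521662 -117.36277008   50.56375178] hub [ 540.38692909 -217.82494041   12.71614   ]
scene (182, 261) [ 709. -209.   14.]
scene (265, 190) [445. -90.  14.]
side (433, 267) [ 709. -216.   14.]
side (306, 266) [ 425. -101.   14.]
```

View pics/crop.png

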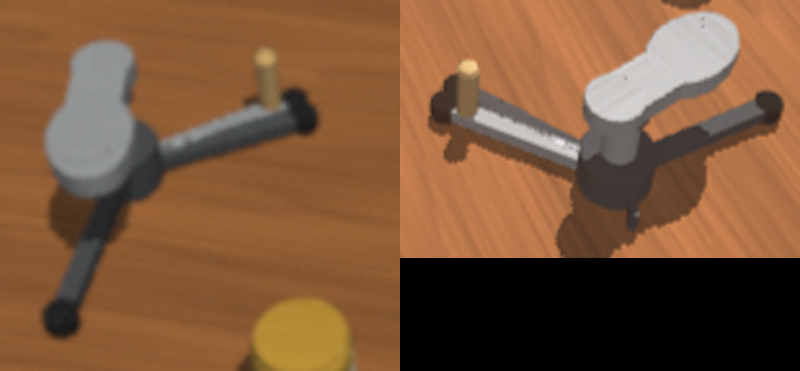

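Crop: knob at scene (253,169) top to (254.5,187) base, side (316,250) to (316,270). The bright leg lies on the robot side of the dark leg, so it will swing past the robot side. I'll go above the knob at the present height and look from close by.

```bash
python3 -m creep '-370 386 0 0 1;-370 386 0 0 1;-370 386 0 0 1;-370 386 0 0 1;-370 386 0 0 1;-370 386 0 0 1;-370 386 0 0 1;-370 386 0 0 1;-370 386 0 0 1;-370 386 0 0 1;-370 386 0 0 1;-683 455 0 0 1;-683 455 0 0 1;-683 455 0 0 1;-683 455 0 0 1;-683 455 0 0 1;-683 455 0 0 1;-683 455 0 0 1;-683 455 0 0 1;-683 455 0 0 1' 10
python3 - <<'E'
from h import *
o=manip.get_obs();print(o["time"],o["tool_pos"],o["tool_rot"],o["q"].round(2))
im=manip.capture("wrist")[:,:,::-1];cv2.imwrite("pics/w1.png",im)
for t in(((252.8,168.5),(316.4,249.8)),((254.5,186.8),(316,269.6))):print(tri(ray("scene",t[0]),ray("side",t[1])).round(1))
E
```

```text
time: 2.15
tool_pos: [438.8, -119.7, 292.3]
tool_rot: [0.0, 0.789, 0.614, -0.001]
force: [0.9, 1.1, 0.0]
gripper_width: 1.001
2.15 [ 438.81575709 -119.66745902  292.31453506] [ 9.87642149e-05  7.89495421e-01  6.13756213e-01 -5.29958185e-04] [-0.26  0.1   0.47  2.05 -0.05  1.    1.56]
[ 443.9 -117.    82.6]
[ 441.7 -120.6   16.7]
```

View pics/w1.png

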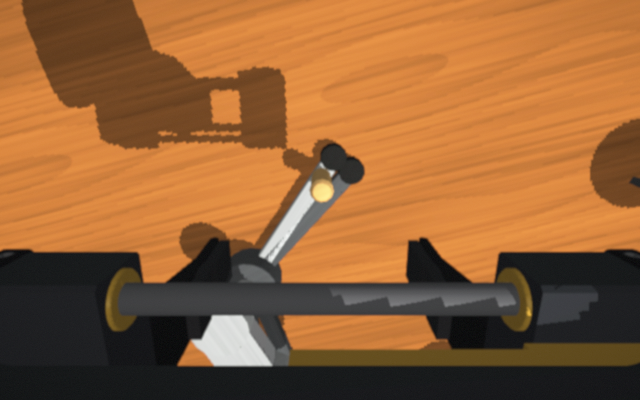

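The knob top is at (322,190) in the wrist view, the bright leg's foot at (332,155), and the dark leg's foot at (351,170).

Run:
```python
from h import *
o=manip.get_obs()
k=plane("wrist",(322,189),84,o);b=plane("wrist",(332,156),22,o);d=plane("wrist",(351,170),23,o)
print(k,b,d)
f1=np.mean([plane("scene",(182,261),12),plane("side",(433,267),12)],0);print("fixed foot",f1)
h=np.array([540,-218.])
for p in(k,b,d,f1):v=p[:2]-h;print(np.hypot(*v),np.degrees(np.arctan2(v[1],v[0])))
```

```text
[ 442.82607732 -115.56417615   84.        ] [ 427.41887118 -100.67923178   22.        ] [446.09225876 -85.12487256  23.        ]
fixed foot [ 709.00482032 -212.65800345   12.        ]
141.19443776978582 133.48997892126005
162.59973316089497 133.81896202359482
162.7097518832425 125.25025465307053
169.08922561559132 1.8104334796244523
```

```bash
python3 -m creep '5 3 50 0 1;5 3 100 0 1;5 3 135 0 1;5 3 160 0 1;5 3 160 0 1;5 3 160 0 -1;5 3 160 0 -1;5 3 160 0 -1;5 3 160 0 -1;5 3 160 0 -1;5 3 160 0 -1;5 3 160 0 -1;5 3 160 0 -1' 12
python3 - <<'E'
from h import *
from scipy.spatial.transform import Rotation as Ro
o=manip.get_obs();print(o["q"].round(2),o["wrist_torque"])
im=manip.capture("wrist")[:,:,::-1];cv2.imwrite("pics/w2.png",im)
w,x,y,z=o["tool_rot"];R=Ro.from_quat([x,y,z,w]).as_matrix()
h=np.array([542,-221.5]);p=o["tool_pos"];v=p[:2]-h;print(p,np.hypot(*v),np.degrees(np.arctan2(v[1],v[0])))
t0=np.arctan2(v[1],v[0]);r=np.hypot(*v)
for t in np.arange(0.1,2.0,.1):
    q=h+r*np.array([np.cos(t0+t),np.sin(t0+t)]);d=R.T@np.array([*(q-p[:2]),0]);print(round(t,2),d.round(0))
E
```

```text
time: 3.5
tool_pos: [443.0, -114.9, 132.3]
tool_rot: [0.0, 0.789, 0.615, -0.001]
force: [0.0, -0.6, 0.2]
gripper_width: 0.355
[-0.18  0.36  0.41  2.2  -0.25  0.62  1.73] [0.02490298 0.01025016 0.01399592]
[ 442.96016132 -114.87492773  132.26151109] 145.5259278673737 132.88780217987977
0.1 [-13.  -7.   0.]
0.2 [-26. -13.   0.]
0.3 [-40. -18.   0.]
0.4 [-54. -21.   0.]
0.5 [-68. -23.   0.]
0.6 [-83. -23.   0.]
0.7 [-97. -22.   0.]
0.8 [-112.  -20.    0.]
0.9 [-126.  -16.    0.]
1.0 [-139.  -10.    0.]
1.1 [-152.   -4.    0.]
1.2 [-164.    4.    0.]
1.3 [-176.   13.    0.]
1.4 [-186.   23.    0.]
1.5 [-195.   35.    0.]
1.6 [-204.   47.    0.]
1.7 [-210.   59.    0.]
1.8 [-216.   73.    0.]
1.9 [-220.   87.    0.]
```

View pics/w2.png

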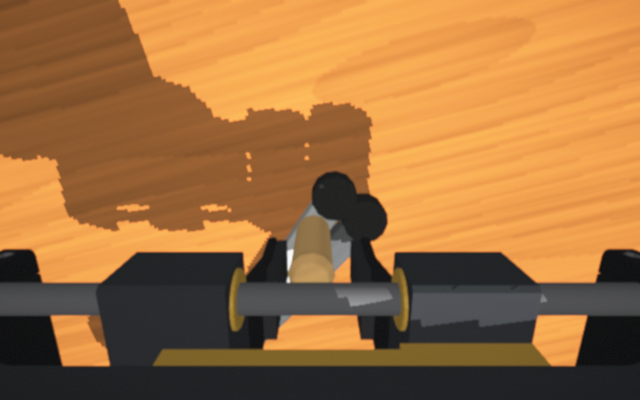

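The knob stands between the fingers, which haven't finished closing. I'll let them close, then start the swing.

```bash
python3 -m creep '0 0 0 0 -1;0 0 0 0 -1;0 0 0 0 -1;0 0 0 0 -1;-13 -7 0 0 -1;-26 -13 0 0 -1;-40 -18 0 0 -1;-54 -21 0 0 -1;-68 -23 0 0 -1;-68 -23 0 0 -1' 15
python3 - <<'E'
from h import *
from scipy.spatial.transform import Rotation as Ro
o=manip.get_obs();print(o["q"].round(2),o["wrist_torque"])
im=manip.capture("wrist")[:,:,::-1];cv2.imwrite("pics/w3.png",im)
w,x,y,z=o["tool_rot"];R=Ro.from_quat([x,y,z,w]).as_matrix()
h=np.array([542,-221.5]);p=o["tool_pos"];v=p[:2]-h;print(p,np.hypot(*v),np.degrees(np.arctan2(v[1],v[0]))-132.9)
t0=np.radians(132.9);r=145
for t in np.arange(0.6,2.0,.1):
    q=h+r*np.array([np.cos(t0+t),np.sin(t0+t)]);d=R.T@np.array([*(q-p[:2]),0]);print(round(t,2),d.round(0))
E
```

```text
time: 4.55
tool_pos: [400.8, -176.0, 131.9]
tool_rot: [-0.002, 0.79, 0.613, -0.002]
force: [-3.4, 3.7, 4.3]
gripper_width: 0.228
[-0.04  0.34  0.42  2.24 -0.24  0.61  1.89] [0.79191342 0.88226556 0.18546416]
[ 400.83011522 -175.99937079  131.94935039] 148.32141998695684 29.235289644408
0.6 [-13.   3.  -0.]
0.7 [-28.   4.  -0.]
0.8 [-42.   7.  -0.]
0.9 [-56.  11.  -0.]
1.0 [-69.  16.  -0.]
1.1 [-82.  23.  -0.]
1.2 [-94.  31.  -0.]
1.3 [-106.   40.   -0.]
1.4 [-116.   50.   -0.]
1.5 [-125.   61.   -0.]
1.6 [-133.   73.   -0.]
1.7 [-140.   86.   -0.]
1.8 [-146.   99.   -1.]
1.9 [-150.  113.   -1.]
```

View pics/w3.png

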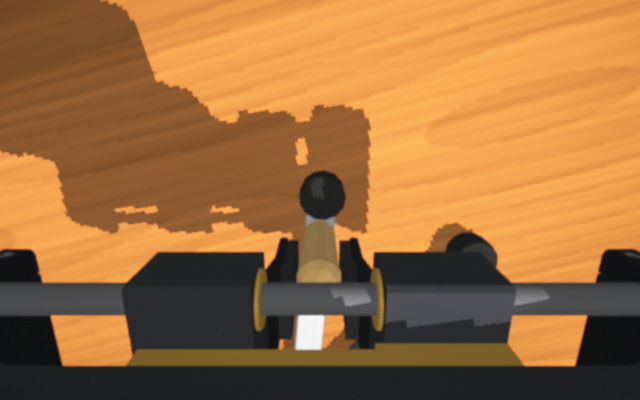

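The knob is held and the leg follows (about 0.5 rad, forces under 5 N). I'll swing on to about 1.8 rad with a slight wrist turn.

```bash
python3 -m creep '-13 3 0 -1 -1;-28 4 0 -2 -1;-42 7 0 -4 -1;-56 11 0 -5 -1;-69 16 0 -6 -1;-82 23 0 -8 -1;-94 31 0 -10 -1;-106 40 0 -11 -1;-116 50 0 -12 -1;-125 61 0 -13 -1;-133 73 0 -14 -1;-140 86 0 -15 -1;-146 99 0 -16 -1;-148 106 0 -16 -1;-148 106 0 -16 -1;-148 106 0 -16 -1' 15
python3 - <<'E'
from h import *
o=manip.get_obs();print(o["q"].round(2),o["wrist_torque"])
im=manip.capture("side")[:,:,::-1];cv2.imwrite("pics/s4.png",cv2.resize(im[150:400,200:520],None,fx=2,fy=2))
h=np.array([542,-221.5]);p=o["tool_pos"];v=p[:2]-h;print(p,np.hypot(*v),np.radians(np.degrees(np.arctan2(v[1],v[0]))%360-132.9))
E
```

```text
time: 6.2
tool_pos: [467.2, -345.9, 131.6]
tool_rot: [-0.002, 0.697, 0.717, -0.002]
force: [-2.3, -4.8, 1.7]
gripper_width: 0.223
[ 0.3   0.52  0.35  1.92 -0.25  0.75  2.39] [-0.95525241  0.43825706  0.06552428]
[ 467.22020146 -345.86413813  131.5673833 ] 145.1153235304231 1.8514736826079976
```

View pics/s4.png

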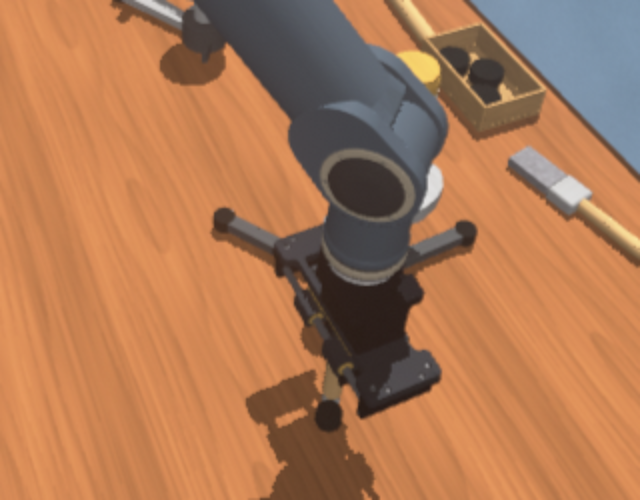

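The leg is at about 1.85 rad. I'll ease it to the stop, open, and rise straight up.

```bash
python3 -m creep '-2 4 0 0 -1;-5 8 0 0 -1;-6 10 0 0 -1;-6 10 0 0 -1;-6 10 0 0 1;-6 10 0 0 1;-6 10 0 0 1;-6 10 0 0 1;-6 10 0 0 1;-6 10 0 0 1;-6 10 0 0 1;-6 10 -40 0 1;-6 10 -90 0 1;-6 10 -140 0 1;-6 10 -170 0 1;-6 10 -170 0 1'
```

```text
time: 7.85
tool_pos: [479.6, -353.1, 307.0]
tool_rot: [0.003, 0.697, 0.717, -0.001]
force: [0.1, 0.4, -0.4]
gripper_width: 0.999
```

```bash
python3 -m creep '250 -60 0 0 1;250 -60 0 0 1;250 -60 0 0 1;250 -60 0 0 1;250 -60 0 0 1;250 -60 0 0 1'
python3 - <<'E'
from h import *
o=manip.get_obs()
A=[cv2.resize(manip.capture(n)[:,:,::-1],(400,250)) for n in("scene","side","wrist")]
B=manip.capture("side")[:,:,::-1];S=manip.capture("scene")[:,:,::-1]
cv2.imwrite("pics/side5.png",B);cv2.imwrite("pics/scene5.png",S)
cv2.imwrite("pics/f5.png",np.hstack([cv2.resize(S[130:290,130:290],(400,400)),cv2.resize(B[210:370,290:450],(400,400))]))
E
```

```text
time: 8.45
tool_pos: [410.5, -99.4, 304.3]
tool_rot: [0.001, 0.694, 0.72, -0.0]
force: [0.4, -0.7, -0.1]
gripper_width: 1.001
```

View pics/f5.png

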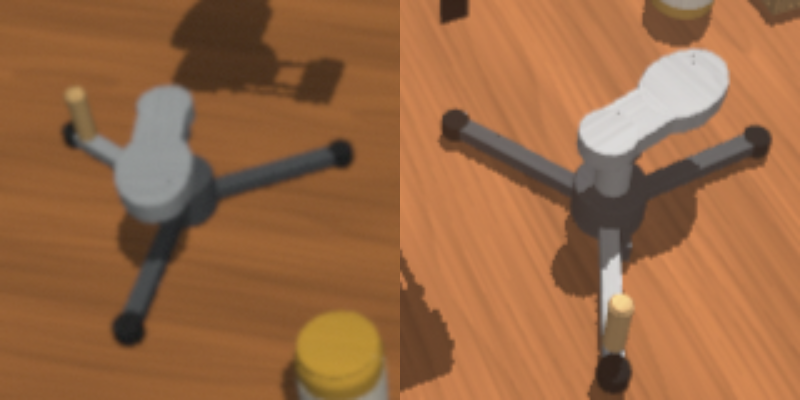

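Released. The three legs look evenly spread: in the crop the feet are at scene (72,133), (340,153) and (128,328), and side (213,373), (55,124) and (357,140). I'll check the spread numerically, and compare the plate stand with its start.

Run:
```python
from h import *
F={"scene":[(158.8,183.2),(266,191.2),(181.2,261.2)],"side":[(375.2,359.2),(312,259.6),(432.8,266)]}
for n in F:
    P=[plane(n,u,14)[:2] for u in F[n]];print(n,np.round(P,0).tolist(),[round(np.linalg.norm(P[i]-P[i-1])) for i in range(3)])
P=[tri(ray("scene",a),ray("side",b))[:2] for a,b in zip(F["scene"],F["side"])];print([round(np.linalg.norm(P[i]-P[i-1])) for i in range(3)])
h=np.array([542,-221.5]);print([np.degrees(np.arctan2(*(p-h)[::-1]))%360 for p in P])
for n,(x0,y0,x1,y1) in(("scene",(360,180,480,310)),("side",(245,115,370,190))):
    a=cv2.imread(f"pics/{n}0.png")[y0:y1,x0:x1];b=cv2.imread(f"pics/{n}5.png")[y0:y1,x0:x1];print(n,(cv2.absdiff(a,b).max(2)>40).sum())
```

```text
scene [[471.0, -378.0], [449.0, -86.0], [710.0, -211.0]] [292, 293, 290]
side [[467.0, -378.0], [446.0, -88.0], [710.0, -213.0]] [293, 291, 292]
[293, 293, 292]
[np.float64(244.8911542638724), np.float64(125.2575078487178), np.float64(3.225133948968588)]
scene 0
side 3096
```

The feet are equally far apart (292–293 mm), so the leg is seated. The plate stand is unchanged in the scene view. The side view's differences there are probably the arm, which now stands in that line of sight. I'm handing in.

```bash
python3 -c "
from cell import manip
print(manip.hand_in())"
```

```text
the job is handed in; nothing more can be done
None
```

The shoe-last stand's folding leg is out against its stop, and I handed the job in at about 9 s of the 34 s allowed. I pinched the wooden knob from above, swung the leg out to about 1.85 rad, eased it towards the stop, opened the gripper and moved clear.

- **Leg position:** after release the three feet measure 293, 293 and 292 mm apart (triangulated from two views). The folding leg is about 119.6° from its neighbour, which fits it being fully home.
- **Forces:** the readings at the end of each move stayed below about 7 N, and the gripper was clear and fully open after the release.
- **Plate stand:** the scene view shows no pixel change around it from start to end. The side view did differ in that area. I put that down to the arm now being in that line of sight, but did not check it separately.

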